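# Put the garlic away in the keeper

## Robot

A 6-joint arm with a two-finger parallel gripper is mounted at the origin on a cart in front of the work surface, level with it; the furniture and walls round the work are solid. World frame = base frame: x ahead of the robot, y to its left, z up, the work surface at z = 0. Lengths are in m, angles in rad, forces in N, time in s.
With the tool pointing down it reaches from about 0.3 to 0.875 m from the base axis. Payload 6.4 kg.
Tool frame: the origin (TCP) lies between the finger pads; the fingertips stand 17 mm ahead of it and the grasp point (between the pads) lies 2 mm behind it; z points along the fingers, y is the line along which they close (so a half turn about z gives the same grasp; the last joint's range is limited). The gripper opens to 88 mm and grips with 3 to 60 N. Pads are 18 mm wide; open, the fingers measure 123 mm over their backs; the gripper's body (75 mm by 187 mm) begins 45 mm behind the grasp point.
Start: joints at [-1.339, 0.181, 1.607, -0, 1.354, -0.206], TCP at [0.244, -0.521, 0.256] pointing down, gripper open.
Joint ranges: [-2.99, 2.99], [-0.89, 2.07], [0.3, 2.58], [-1.14, 4.28], [0, 2.63], [-3.12, 3.12]. Speed limits (rad/s): [2.57, 2.57, 3.01, 3.14, 3.14, 3.14].

## Interface

Orientations are given as a rotation vector (axis times angle).
In Python, from plant import bot gives the robot as it stands. Calls block until the motion is done:
- bot.goto(position, orientation): joint-space move of the TCP to a pose.
- bot.move_l(position, rot=None, vel=0.15, until_force=None): straight line of the TCP; rot=None keeps the orientation; vel is the mean speed in m/s. With until_force (N) it stops when the force on the tool has changed by that much, and returns True; else False.
- bot.move_j(angles): joint-space move.
- bot.command_gripper(opening, effort=None): finger opening in m; effort is the grip in N (None keeps the last); returns when the fingers have stopped.
- bot.dwell(seconds).
- bot.solve_ik(position, orientation): joint angles nearest the present ones, or None.
- bot.state(): the state.
- bot.capture(name): name is "scene" or "side" or "wrist"; returns (picture, depth): 384x512x3 uint8, blue, green, red; 384x512 float32, m along the optical axis (not along the pixel's ray), 0 where there is no reading.
- bot.calibration(name): a dict with "intrinsics" (3x3 intrinsics, pixels), "rvec" (rotation vector, rad) and "tvec" (3), from world to camera coordinates, as OpenCV has them. Camera axes: x right, y down, z forward; pixel columns grow to the right and rows downward; lengths in m; the calibration is good to about 2 mm. The wrist camera is an equidistant fisheye: a pixel r from the principal point sees the ray r / f radians off the axis. A picture is of the moment at which its call begins: read the wrist's pose just before it. calibration takes no time and is no camera call; for the wrist camera it gives the pose at the moment of the call.
A pose or a line that the arm cannot do raises bot.PlanningError and nothing moves.
- bot.job_done(): hands the job in; it is judged then, once.
The state is a dict: "time": time; "joint_pos": joint angles; "dq": joint speeds; "effort": joint torques, N m; "ee_pos": TCP position; "tcp_rot": TCP orientation; "ft_force": force on the tool from outside, world axes, zero at the start; "moment": the same for the moment, N m; "finger_gap": finger opening in m; "finger_force": force on a finger pad.
Only numpy, scipy, OpenCV 4.12 (cv2) and the standard library are available. Lean on these libraries where they do the work, as an engineer would, in place of code of your own. Each camera call takes 0.05 s, during which the arm holds its last target. There are 200 camera calls.

## Task

Press the green button on the garlic keeper so that its tray springs right out, and set the garlic bulb gently into the tray. Then push the tray shut past its first click, on until it clicks home at its firm stop and stays shut by itself; push by feel, firmly but without slamming or forcing it, and leave the other things on the worktop where they are.

Things in the scene. Friction and masses are not known exactly. Their poses are not given: they have to be found in the camera images.
- keeper: White box with bamboo top and black vent slits in its sides, fixed to the worktop: 151 deep (x), 146 wide (y), 92 mm high; the top overhangs by 2 mm. Origin on its underside (z=0), 65 mm behind its front face; +x points into the keeper; the tray comes out of the front along -x; z up. A green push button stands on top.
- tray (a joint): How far the tray stands out, m, along the keeper's -x: 0 = shut at its deepest, 0.090 = fully out at its stop. A spring always pushes it out (6 N shut, 2.5 N out). First click: caught half shut at 0.024, where it starts. Second click: home, anywhere from 0.000 to 0.009: a hidden depth stop at the tray's back sets it anew each time; it can only be felt. If not caught, it comes back out when let go.
- release (a joint): Travel of the green button, m: 0 = up, 0.007 = fully down. Sprung: 3 N to start, 6 N fully down; the catches let go 2 to 4 mm down, at 4 to 5 N. Hold it down about half a second, until the tray has sprung out. It dips 3.5 mm by itself as the tray passes a catch and jumps up again at each click.
- release_top (a point): Centre of the top of the green button, a disc of 32 mm diameter: 106 mm above the worktop when up, 45 mm behind the keeper's front face, on its middle line. A steel collar of 42 mm diameter round it stands 95 mm above the worktop. A wall cabinet hangs 0.45 m above the worktop from about x = 0.62 m back: keep hand and arm low here.
- tray_front (a point): Outer face of the tray's bamboo front, 70 mm above the worktop, 14 mm before the keeper's front at tray 0. Front: 146 wide, 12 thick, 7 to 82 mm up. Push here with the fingertips only, hand above keeper and button, along its +x. Felt: 5 N, a bump of 9 N, 5 N, a second of 9 N, then a seal: home catch drops in by 14 N, then 4 N/mm for 2 mm to a firm stop at 24 N. Push at 10-20 mm/s to 18-22 N.
- tray_floor (a point): Centre of the tray's cork floor, 12.5 mm above the worktop, 59 mm behind the tray's front face. The hollow is 95 (x) by 120 mm (y); side and back walls rise 14 mm above the floor, the front 69 mm. It moves with the tray, axes as the keeper's; fully out, the hollow lies clear in front of the keeper. The opening into the keeper is 64 mm high above the floor.
- garlic: Pale pink-white garlic bulb, loose, 56 mm across and 55 high, widest about 25 mm up, with a short tip; 30 to 55 g. Origin at the middle of its underside, z up. It stands in one of two places right of the keeper; the sink rim farther right is 5 mm high.
- salt_shaker: Grey and clear salt shaker, 44 across, 90 mm high, loose; origin at the middle of its underside. It may swap places with the garlic. Leave it (within 30 mm).
- mustard_jar: Yellow glass mustard jar with a red lid, 56 across, 85 mm high, loose, farther back in the same row; origin at the middle of its underside. Leave it (within 30 mm).
- pepper_mill: Dark wooden pepper mill, 58 across, 135 mm high, loose, behind the keeper; origin at the middle of its underside. Leave it.
- spice_jar: Spice jar with a dark cap, 41 across, 105 mm high, loose, at the left by the wall; origin at the middle of its underside. Leave it.
Things that resemble listed ones, but are neither listed nor needed, are in the scene too. Leave any purple look-alike of the garlic alone.

How it is judged:
By the outcome, as a careful person would: the job done as asked, in the order asked, and still so for the second after the job is handed in, with the robot touching nothing.
It also fails if it takes over 61 s, if anything falls off the work surface, if the arm or the gripper's body presses on something with over 40 N, if the wrist force passes 120 N, or if a joint passes its speed limit or range.

## Working session

There is one attempt and no reset: what is moved stays moved. The work goes in short steps, each a Python script; the robot and the scene stay as the last script left them, time stands still between calls to the robot, and variables do not carry over. Pictures are saved under pics/ and viewed, at most 10 in all, crops included, and the job is handed in when it is done.

```bash
mkdir -p pics; ls; cat > h.py <<'E'
import numpy as np, cv2
from plant import bot
from scipy.spatial.transform import Rotation as R
def cloud(d,c):
    K=np.array(c["intrinsics"]);v,u=np.indices(d.shape)
    P=np.stack([(u-K[0,2])/K[0,0]*d,(v-K[1,2])/K[1,1]*d,d],-1)
    M=cv2.Rodrigues(np.array(c["rvec"],float))[0]
    return (P-np.array(c["tvec"]).ravel())@M
def save(n,p): cv2.imwrite("pics/"+n+".png",p)
E
python3 - <<'E'
from h import *
for n in ("scene","side"):
    p,d=bot.capture(n); c=bot.calibration(n); save(n,p); np.savez(n,p=p,d=d,P=cloud(d,c)); print(n,c)
s=bot.state();print(s)
a=cv2.imread("pics/scene.png")
E
```

```text
pics
scene {'intrinsics': array([[479.49913914,   0.        , 255.99585188],
       [  0.        , 479.49913914, 195.42271851],
       [  0.        ,   0.        ,   1.        ]]), 'rvec': array([ 2.24595353, -0.01021855, -0.00546766]), 'tvec': array([-0.59046403,  0.18225137,  1.07489552])}
side {'intrinsics': array([[373.3444246 ,   0.        , 258.62985604],
       [  0.        , 373.3444246 , 188.13439295],
       [  0.        ,   0.        ,   1.        ]]), 'rvec': array([ 2.03723791, -0.2837071 ,  0.20282513]), 'tvec': array([-0.52681597,  0.22952114,  0.6737701 ])}
{'time': 0.1, 'joint_pos': array([-1.33927396e+00,  1.81464868e-01,  1.60786640e+00,  4.24746318e-06,
        1.35379489e+00, -2.06327370e-01]), 'dq': array([-0.00101734, -0.00138036, -0.00492777, -0.00043328, -0.00207583,
        0.00050702]), 'effort': array([ 4.62262506e-04, -4.34820628e+01, -3.42692792e+01,  7.04705226e-02,
        3.41177895e-02, -2.91740605e-05]), 'ee_pos': array([ 0.24369635, -0.52032214,  0.25492137]), 'tcp_rot': array([-3.06511106e+00, -6.81957524e-01,  2.38188987e-05]), 'ft_force': array([ 0.36957341, -0.1636233 , -0.83995645]), 'moment': array([-0.02115325,  0.0327419 , -0.00420214]), 'finger_force': 0.0, 'finger_gap': 0.08817010516840201}
```

View pics/scene.png

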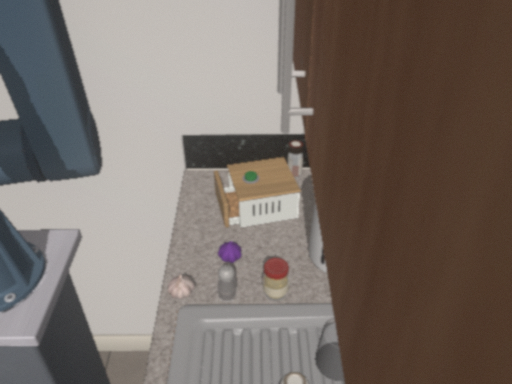

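View pics/side.png

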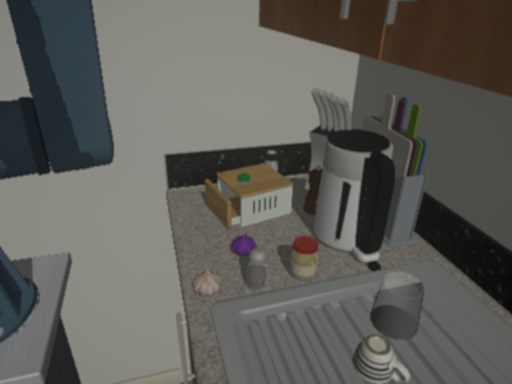

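The scene view shows the keeper with its button at (250,176), the garlic at (181,286), the shaker at (228,281), the purple bulb at (230,251) and the jar at (276,277). In the side view the garlic is at (207,283). Next I'll measure positions.

```bash
python3 - <<'E'
from h import *
for n,boxes in (("scene",dict(g=(160,265,200,305),pur=(215,238,245,266),salt=(215,258,242,305),jar=(260,255,292,300),k=(205,150,310,230))),("side",dict(g=(190,265,222,300),pur=(228,230,260,258),salt=(243,246,270,292),jar=(288,232,322,280),k=(200,155,300,230)))):
    z=np.load(n+".npz");P=z["P"];p=z["p"].astype(int)
    for k,(a,b,c,e) in boxes.items():
        Q=P[b:e,a:c].reshape(-1,3);C=p[b:e,a:c].reshape(-1,3);ok=np.isfinite(Q).all(1)&(z["d"][b:e,a:c].ravel()>0);Q=Q[ok];C=C[ok]
        if k!="k":
            q=Q[(Q[:,2]>.012)]
            (cx,cy),r=cv2.minEnclosingCircle(q[:,:2].astype(np.float32))
            print(n,k,len(q),"min",np.percentile(q,3,0).round(3),"max",np.percentile(q,97,0).round(3),"circ",round(cx,3),round(cy,3),round(r,3))
        else:
            t=Q[(abs(Q[:,2]-.092)<.006)]
            print(n,"top",len(t),cv2.minAreaRect(t[:,:2].astype(np.float32)),np.median(t[:,2]))
            g=(C[:,1]>C[:,0]+25)&(C[:,1]>C[:,2]+35)
            print("green",g.sum(),np.median(Q[g],0).round(4))
            f=Q[(Q[:,2]>.02)]; 
            print("frontmost x pts",f[np.argsort(f[:,0])[:200:20]].round(3).tolist())
E
```

```text
scene g 477 min [ 0.407 -0.079  0.017] max [ 0.453 -0.038  0.048] circ 0.429 -0.054 0.028
scene pur 404 min [0.506 0.023 0.016] max [0.552 0.062 0.051] circ 0.53 0.007 0.063
scene salt 643 min [ 0.51  -0.081  0.014] max [0.546 0.028 0.089] circ 0.535 -0.023 0.062
scene jar 954 min [ 0.605 -0.083  0.018] max [ 0.654 -0.038  0.087] circ 0.63 -0.058 0.028
scene top 2206 ((0.6331498026847839, 0.26297998428344727), (0.21553009748458862, 0.18173617124557495), 13.561225891113281) 0.09198522737068009
green 73 [0.5777 0.227  0.1054]
frontmost x pts [[0.447, 0.403, 0.025], [0.45, 0.411, 0.04], [0.454, 0.407, 0.056], [0.458, 0.407, 0.029], [0.462, 0.407, 0.042], [0.466, 0.409, 0.023], [0.47, 0.408, 0.038], [0.474, 0.407, 0.056], [0.478, 0.408, 0.028], [0.481, 0.281, 0.038]]
side g 550 min [ 0.403 -0.08   0.015] max [ 0.45  -0.045  0.046] circ 0.428 -0.056 0.028
side pur 459 min [ 0.504 -0.071  0.015] max [0.548 0.056 0.087] circ 0.52 -0.002 0.073
side salt 776 min [ 0.507 -0.081  0.015] max [0.543 0.029 0.087] circ 0.535 -0.022 0.061
side jar 1062 min [ 0.603 -0.084  0.016] max [0.71  0.036 0.084] circ 0.661 -0.01 0.087
side top 1615 ((0.6196855306625366, 0.3028514087200165), (0.21105031669139862, 0.26578325033187866), 13.405730247497559) 0.08986821938870249
green 58 [0.5751 0.2256 0.1029]
frontmost x pts [[0.479, 0.284, 0.073], [0.481, 0.281, 0.068], [0.483, 0.269, 0.022], [0.484, 0.265, 0.075], [0.485, 0.259, 0.063], [0.486, 0.257, 0.027], [0.487, 0.248, 0.023], [0.488, 0.402, 0.103], [0.489, 0.244, 0.079], [0.49, 0.243, 0.044]]
```

```bash
python3 - <<'E'
from h import *
for n in ("scene","side"):
    z=np.load(n+".npz");P=z["P"];p=z["p"].astype(int);ok=z["d"]>0
    m=ok&(abs(P[...,2]-.091)<.005)&(abs(P[...,0]-.61)<.12)&(abs(P[...,1]-.235)<.12)&(p[...,2]>p[...,0]+25)
    k,l,s,_=cv2.connectedComponentsWithStats(m.astype(np.uint8));i=1+s[1:,4].argmax()
    t=P[l==i]; print(n,len(t),cv2.minAreaRect(t[:,:2].astype(np.float32)))
    # front face plane
    f=P[ok&(P[...,2]>.015)&(P[...,2]<.078)&(P[...,0]>.44)&(P[...,0]<.53)&(P[...,1]>.14)&(P[...,1]<.32)]
    a=np.deg2rad(13.5)
    for deg in (12.5,13.5,14.5,15.5):
        a=np.deg2rad(deg);q=f[:,:2]@[np.cos(a),np.sin(a)];print(deg,np.percentile(q,[2,5,10,20,40]).round(4))
E
```

```text
scene 2102 ((0.6072971224784851, 0.24241036176681519), (0.1556198000907898, 0.1538679599761963), 13.561225891113281)
12.5 [0.5304 0.5306 0.5308 0.5313 0.5322]
13.5 [0.5325 0.5326 0.5328 0.533  0.5334]
14.5 [0.5331 0.5333 0.5336 0.5342 0.5356]
15.5 [0.5334 0.5337 0.5341 0.5352 0.5371]
side 1368 ((0.6061460971832275, 0.24213597178459167), (0.15688249468803406, 0.15359431505203247), 13.546609878540039)
12.5 [0.5292 0.5294 0.5297 0.5301 0.5306]
13.5 [0.531  0.5312 0.5315 0.5318 0.5322]
14.5 [0.5317 0.5321 0.5323 0.5328 0.5337]
15.5 [0.5322 0.5324 0.5329 0.5336 0.5349]
```

```bash
python3 - <<'E'
from h import *
a=np.deg2rad(13.55);u=np.array([np.cos(a),np.sin(a)]);v=np.array([-u[1],u[0]])
for n in ("scene","side"):
    z=np.load(n+".npz");P=z["P"];p=z["p"].astype(int);ok=z["d"]>0
    S=P[...,:2]@u;L=P[...,:2]@v;Z=P[...,2]
    w=ok&(S>.59)&(S<.70)&(Z>.02)&(Z<.08)&(L>-.03)&(L<.05);print(n,"wall lat",np.percentile(L[w],[5,25,50,75]).round(4))
    t=ok&(abs(Z-.091)<.004)&(S>.575)&(S<.715)&(L>-.02)&(L<.25)&(p[...,2]>p[...,0]+25);print("top lat",np.percentile(L[t],[0,1,99,100]).round(4), "hist",np.histogram(L[t],np.arange(.14,.2,.005))[0])
    t=ok&(abs(Z-.091)<.004)&(L>.03)&(L<.15)&(S>.5)&(S<.8);print("top S",np.percentile(S[t],[0,1,99,100]).round(4))
    f=ok&(Z>.02)&(Z<.08)&(S>.525)&(S<.54)&(L<.3);print("front lat",np.percentile(L[f],[0,1,99,100]).round(4))
    g=ok&(p[...,1]>p[...,0]+20)&(p[...,1]>p[...,2]+25)&(Z>.09)&(Z<.115)&(S<.7)&(abs(L-.09)<.04)
    print("green",g.sum(),[np.percentile(x[g],[2,25,50,75,98]).round(4) for x in(S,L,Z)])
E
```

```text
scene wall lat [0.019  0.0205 0.0216 0.0227]
top lat [0.0164 0.0182 0.1662 0.1702] hist [67 63 53 60 55 28  1  0  0  0  0]
top S [0.5695 0.5705 0.7223 0.725 ]
front lat [-0.1042 -0.1025  0.2945  0.2961]
green 85 [array([0.6035, 0.6102, 0.6164, 0.6218, 0.629 ]), array([0.078 , 0.081 , 0.0863, 0.0935, 0.1023]), array([0.097 , 0.1036, 0.1054, 0.1066, 0.1082])]
side wall lat [0.0189 0.0201 0.0209 0.0218]
top lat [0.0166 0.0187 0.1649 0.1702] hist [34 42 38 33 37  9  1  0  0  0  0]
top S [0.568  0.5693 0.7206 0.7244]
front lat [-0.4535 -0.4498  0.2916  0.2937]
green 70 [array([0.601 , 0.6066, 0.6122, 0.6187, 0.626 ]), array([0.0778, 0.081 , 0.0857, 0.0928, 0.1026]), array([0.0948, 0.0998, 0.1027, 0.1039, 0.105 ])]
```

```bash
cat >> h.py <<'E'
a=np.deg2rad(13.55);U=np.array([np.cos(a),np.sin(a),0]);V=np.array([-U[1],U[0],0]);Z=np.array([0,0,1.])
LC=.0925; SF=.571   # keeper middle line (along V), front face (along U)
def K(s,z,l=0): return s*U+(LC+l)*V+z*Z
def rot(t=0,flip=1):
    t=np.deg2rad(t);z=np.sin(t)*U-np.cos(t)*Z;y=flip*V
    return R.from_matrix(np.column_stack([np.cross(y,z),y,z])).as_rotvec()
E
python3 - <<'E'
from h import *
t=20;zt=np.array([np.sin(np.deg2rad(t)),-np.cos(np.deg2rad(t))])
s=SF+.045+.006-.017*zt[0]
for f in (1,-1):
    r=rot(t,f);print(f,bot.solve_ik(K(s,.15),r),bot.solve_ik(K(s,.125),r))
    print(bot.solve_ik([.429,-.055,.15],rot(0,f)),bot.solve_ik(K(.524,.04),rot(0,f)))
E
```

```text
1 [ 0.18717246  0.21690851  1.83675352  0.02502509  0.73941155 -1.63563795] [ 0.18717246  0.25616932  1.84892371  0.02655698  0.68799763 -1.63766375]
[-4.03357421e-01 -1.23281208e-02  2.04802345e+00 -4.44089210e-16
  1.10589732e+00 -2.21064586e+00] [ 1.87982994e-01  3.89324251e-01  1.84526679e+00 -4.44089210e-16
  9.07001612e-01 -1.61930545e+00]
-1 [0.18717246 0.21690851 1.83675352 0.02502509 0.73941155 1.5059547 ] [0.18717246 0.25616932 1.84892371 0.02655698 0.68799763 1.5039289 ]
[-4.03357421e-01 -1.23281208e-02  2.04802345e+00 -4.44089210e-16
  1.10589732e+00  9.30946792e-01] [ 1.87982994e-01  3.89324251e-01  1.84526679e+00 -4.44089210e-16
  9.07001612e-01  1.52228721e+00]
```

```bash
python3 - <<'E'
from h import *
t=20;s=SF+.045+.006-.017*np.sin(np.deg2rad(t));r=rot(t,-1)
bot.command_gripper(0.0,20)
bot.goto(K(s,.15),r)
bot.move_l(K(s,.130),vel=.08)
bot.dwell(.15);f0=bot.state()["ft_force"]
hit=bot.move_l(K(s,.117),vel=.012,until_force=5.6)
st=bot.state();print(hit,st["ee_pos"],st["ft_force"]-f0)
bot.dwell(.7);st=bot.state();print(st["ee_pos"],st["ft_force"]-f0,st["time"])
p,d=bot.capture("side");save("side2",p[130:300,150:350].repeat(3,0).repeat(3,1));P=cloud(d,bot.calibration("side"))
S=P[...,:2]@U[:2];L=P[...,:2]@V[:2];m=(d>0)&(P[...,2]>.03)&(P[...,2]<.078)&(abs(L-LC)<.06)&(S>.42)&(S<.56)
print("tray front S",np.percentile(S[m],[2,5,10,20,30]))
E
```

```text
True [0.57780665 0.23440084 0.11832689] [-2.35464041 -0.22354219  4.99005051]
[0.57778679 0.23443817 0.11846477] [-1.87439014 -1.86938638  5.5308396 ] 6.5333
tray front S [0.46576862 0.46584943 0.46603765 0.46631974 0.46646425]
```

View pics/side2.png

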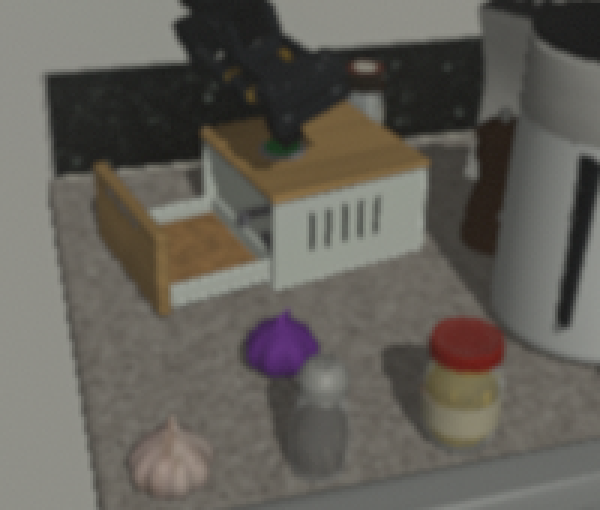

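The picture shows the tray fully out (front at about S=0.466, i.e. 0.090) and its hollow empty. Next is the garlic.

```bash
python3 - <<'E'
from h import *
st=bot.state();r=rot(0,-1);g=np.array([.4285,-.0550,0])
bot.move_l(st["ee_pos"]+.05*Z,vel=.12)
bot.goto(g+.15*Z,r)
bot.command_gripper(.075,6)
bot.move_l(g+.028*Z,vel=.12)
bot.command_gripper(.03,6)
st=bot.state();print(st["finger_gap"],st["finger_force"],st["ee_pos"],st["time"])
bot.move_l(g+.17*Z,vel=.15)
st=bot.state();print(st["finger_gap"],st["finger_force"],st["time"])
bot.goto(K(.524,.17),r)
p,d=bot.capture("side");save("side3",p[100:300,130:350].repeat(3,0).repeat(3,1))
E
```

```text
0.05226433873457779 6.0001054010422195 [ 0.42879181 -0.05506303  0.02835747] 11.1833
0.051838956793259484 5.999976837599661 12.2833
```

View pics/side3.png

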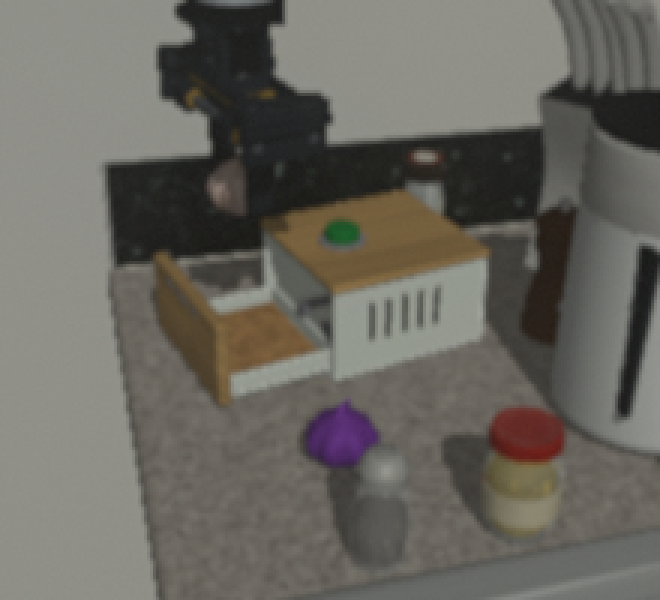

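The bulb is held between the pads above the tray at (228,187). Now I'll lower it.

```bash
python3 - <<'E'
from h import *
bot.move_l(K(.524,.060),vel=.1)
bot.dwell(.1);f0=bot.state()["ft_force"]
hit=bot.move_l(K(.524,.0405),vel=.02,until_force=2)
st=bot.state();print(hit,st["ee_pos"],st["ft_force"]-f0)
bot.dwell(.2);bot.command_gripper(.066,6);bot.dwell(.2)
bot.move_l(K(.524,.17),vel=.12)
print(bot.state()["time"])
p,d=bot.capture("side");save("side4",p[100:300,130:350].repeat(3,0).repeat(3,1));P=cloud(d,bot.calibration("side"))
S=P[...,:2]@U[:2];L=P[...,:2]@V[:2];m=(d>0)&(P[...,2]>.035)&(P[...,2]<.078)&(abs(L-LC)<.05)&(S>.48)&(S<.567)
print(m.sum(),[np.percentile(x[m],[2,50,98]).round(4) for x in(S,L-LC,P[...,2])])
E
```

```text
True [0.48751061 0.21265298 0.04031749] [-0.95925437 -0.54175668  5.00210067]
17.7583
194 [array([0.5013, 0.5188, 0.5443]), array([-0.0259, -0.0113,  0.0096]), array([0.0353, 0.046 , 0.0601])]
```

View pics/side4.png

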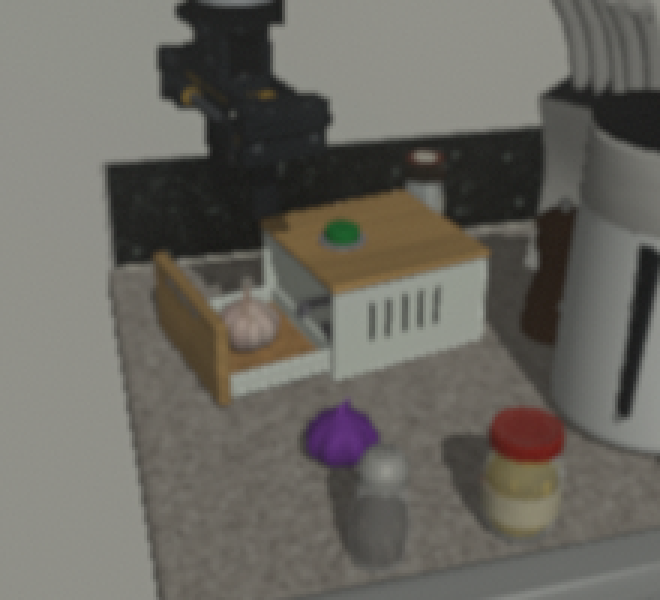

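The bulb stands upright in the tray at (250,322), clear of the walls. Now I'll push the tray shut.

```bash
python3 - <<'E'
from h import *
bot.move_l(K(.435,.17),vel=.15);bot.command_gripper(0,20)
bot.move_l(K(.435,.075),vel=.12)
bot.dwell(.2);f0=bot.state()["ft_force"]
def rep(t):
    st=bot.state();f=-(st["ft_force"]-f0)@U;print(t,"tray",round(float(.557-.009-st["ee_pos"]@U),4),"F",round(float(f),2),(st["ft_force"]-f0).round(1),round(st["time"],2));return f
print(bot.move_l(K(.453,.075),vel=.02));rep("near")
print(bot.move_l(K(.531,.075),vel=.016,until_force=16))
f=rep("mid")
print(bot.move_l(K(.565,.075),vel=.010,until_force=19.5-f));rep("end")
bot.dwell(.4);rep("hold")
E
```

```text
False
near tray 0.0952 F 0.29 [-0.3  0.1  0. ] 21.77
False
mid tray 0.0173 F 5.6 [-4.9 -3.7 -0.3] 26.79
True
end tray 0.0054 F 1.09 [-1.1  0.1 -0.1] 28.5
hold tray 0.0062 F 0.25 [-0.3  0.3 -0.5] 28.9
```

```bash
python3 - <<'E'
from h import *
bot.dwell(.1);s0=bot.state();f0=s0["ft_force"]
S0=s0["ee_pos"]@U
for i in range(1,14):
    hit=bot.move_l(K(S0+.0005*i,.075),vel=.010,until_force=19.5)
    st=bot.state();F=-(st["ft_force"]-f0)@U;print(i,hit,round(float(.548-st["ee_pos"]@U),4),round(float(F),2))
    if hit or F>17.5: break
bot.move_l(K(.50,.075),vel=.05)
p,d=bot.capture("side");save("side5",p[100:300,130:350].repeat(3,0).repeat(3,1));P=cloud(d,bot.calibration("side"))
S=P[...,:2]@U[:2];L=P[...,:2]@V[:2];m=(d>0)&(P[...,2]>.02)&(P[...,2]<.078)&(L>LC-.07)&(L<LC-.03)&(S>.5)&(S<.57)
print("front S",np.percentile(S[m],[5,10,20,40]),bot.state()["time"])
E
```

```text
1 False 0.0058 1.33
2 False 0.0055 0.4
3 False 0.0053 2.66
4 False 0.0051 5.76
5 False 0.005 6.79
6 False 0.005 9.18
7 False 0.0049 10.37
8 False 0.0048 12.01
9 False 0.0047 13.51
10 False 0.0045 14.81
11 False 0.0043 15.65
12 False 0.004 16.57
13 False 0.0037 18.11
front S [0.5505155  0.55071453 0.55104824 0.55139473] 33.5167
```

View pics/side5.png

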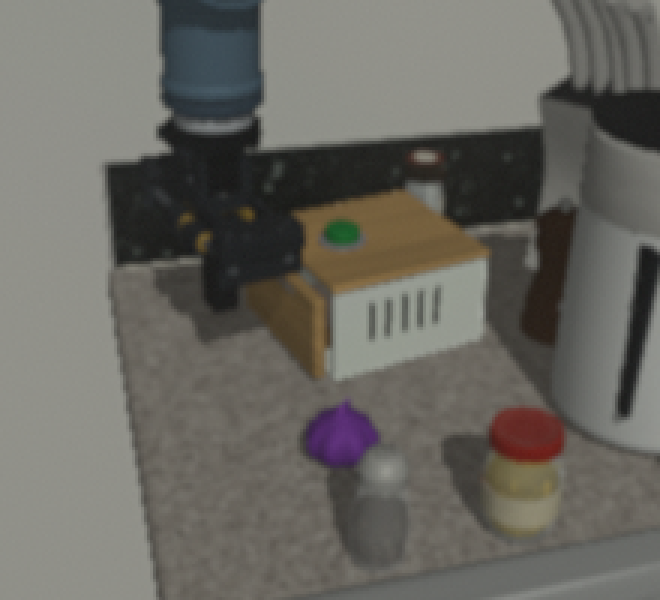

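The tray stays shut by itself (front at about 5.5 mm), the fingers are clear of it and the button is up. I'll back off, re-check and hand in.

```bash
python3 - <<'E'
from h import *
bot.move_l(K(.45,.075),vel=.1);bot.move_l(K(.42,.2),vel=.15);bot.dwell(.5)
p,d=bot.capture("side");P=cloud(d,bot.calibration("side"));p=p.astype(int)
S=P[...,:2]@U[:2];L=P[...,:2]@V[:2];m=(d>0)&(P[...,2]>.02)&(P[...,2]<.078)&(abs(L-LC)<.07)&(S>.5)&(S<.57)
g=(d>0)&(p[...,1]>p[...,0]+20)&(p[...,1]>p[...,2]+25)&(P[...,2]>.09)&(P[...,2]<.115)&(abs(S-.616)<.03)
fs=np.percentile(S[m],20);print("front S",fs,"button z",np.percentile(P[...,2][g],[50,90]),bot.state()["time"])
if abs(fs-.551)<.003: print(bot.job_done())
E
```

```text
front S 0.5512796112703294 button z [0.10307312 0.10460012] 35.725
the job is handed in; nothing more can be done
None
```

The job was handed in at about 36 s of the 61 s limit: the button press sprang the tray fully out, the garlic was set upright in it, and the tray was pushed home with a last press to 18 N, where it stays shut by itself, about 5.5 mm out.

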